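Short the capacitor bank and hold its sprung cover open

ROBOT

A 7-joint arm with a two-finger parallel gripper is mounted at the origin on a cart in front of the work surface, level with it; the furniture and walls round the work are solid. World frame = base frame: x ahead of the robot, y to its left, z up, the work surface at z = 0. Lengths are in m, angles in rad, forces in N, time in s.
With the tool pointing down it reaches from about 0.4 to 0.85 m from the base axis. Payload 10.4 kg.
Tool frame: the origin (TCP) lies at the very end of the fingers, on their centre line; the grasp point (between the pads) lies 19 mm behind it (grip_point_offset is the distance from the TCP to the grasp point, in m); z points along the fingers, y is the line along which they close (so a half turn about z gives the same grasp; the last joint's range is limited). The gripper opens to 87 mm and grips with 3 to 60 N. Pads are 19 mm wide; open, the fingers measure 117 mm over their backs; the gripper's body (75 mm by 190 mm) begins 51 mm behind the grasp point.
Start: joints at [-1.323, 0.332, -0.065, 1.46, 0.022, 1.35, -0.088], TCP at [0.167, 0.602, 0.223] pointing down, gripper open.
Joint ranges: [-2.6, 2.6], [-0.5, 2.12], [-1.47, 1.34], [0.16, 2.42], [-1.27, 4.41], [0.06, 2.06], [-2.6, 2.6]. Speed limits (rad/s): [2.22, 2.22, 2.79, 2.79, 3.14, 3.14, 3.14].

INTERFACE

Orientations are given as a unit quaternion [x, y, z, w].
In Python, from bench import * gives the robot as it stands.
- The arm moves only by the tool play_rows, never from a script. Its argument "increments" is text: rows parted by semicolons, each of 7 numbers parted by spaces: the turn, a rotation vector about the tool's x, y, z in rad, then the shift along the tool's x, y, z in m, then the opening, from 0 (shut) to 1 (fully open). A call has 1 to 8 rows; each row is the pose to reach, as a shift and turn from the pose commanded when the call began, along the tool's axes at that moment; what a row does not reach only later rows make up. A row lasts 1/10 s, in which the tool goes at most 50 mm and 8.59 degrees, less where a joint would pass 70% of its speed; a pose out of reach is approached as far as the arm can. A call with a gripper value outside its range is refused whole. The fingers move at their own pace and stop on an object; "grip_force" is the grip in N (left out, the last holds). Time passes only in rows, so rows that repeat a pose let the fingers close. It gives the time, the measured TCP pose, the force, the opening and the grip force at its end, in the units of the state.
- read_state(): the state, without advancing time (a new reading comes with each control period).
- camera(name): name is "side" or "top" or "wrist"; returns a dict with "color" (420x560x3 uint8, red, green, blue), "fx", "fy", "cx", "cy" (pixels), "k1" (the pictures are not rectified: a ray, as slopes to the right and down, at radius r is drawn at 1 + k1 r^2 times it, then the intrinsics apply), "camera_from_world" (4x4, takes a point from world to camera coordinates); the wrist camera has in their place "mount" (4x4, takes a point from camera to tool coordinates, whose origin is the TCP and whose axes are the flange's). Camera axes: x right, y down, z forward; pixel columns grow to the right and rows downward; lengths in m; the calibration is good to about 2 mm. A picture is of the moment at which its call begins: read the wrist's pose just before it. There is no depth.
- close_job(): hands the job in; it is judged then, once.
The state is a dict: "time": time; "joint_positions": joint angles; "joint_vel": joint speeds; "joint_torque": joint torques, N m; "ee_pos": TCP position; "eef_rot": TCP orientation; "ft_force": force on the tool from outside, world axes, zero at the start; "torque": the same for the moment, N m; "width": finger opening in m; "grip_force": force on a finger pad.
Only numpy, scipy, OpenCV 4.12 (cv2) and the standard library are available. Lean on these libraries where they do the work, as an engineer would, in place of code of your own. Each camera call takes 0.05 s, during which the arm holds its last target. There are 200 camera calls.

TASK

The grey box holds a capacitor bank that must be shorted before it is opened: squeeze the sprung steel clip open, let it bite onto the upright metal tongue on the front of the box, and take the hand off it. Then lift the sprung cover by its pull to 40 degrees open and finish while holding it there, since it shuts when let go. Keep the cover shut until the clip is on, leave the clip biting, and leave the bottle, the nozzle and the battery where they stand.

Things in the scene. Friction and masses are not known exactly. Their poses are not given: they have to be found in the camera images.
- enclosure: Grey sheet-metal box fixed to the desk, 160 (x) x 210 (y) x 66 mm high under a 5 mm cover. Origin: centre of its underside; +x runs from its front (towards the robot) to the back, where the cover hinges; z up. On its front stand the metal tongue (right part, y = -70 mm) and the cover's pull (y = +30 mm).
- tongue: Upright metal tongue (two brass strips on an insulator) sticking 35 mm out of the front of the box: 6 mm thick (y), 36 mm high (z, from 8 to 44 mm above the desk). Origin: middle of its free front edge; +x points into the box along the tongue, so the tongue fills x = 0 to 35 mm. Its last 5 mm at the box are inside a small black insulator block (34 mm wide).
- clip: Loose sprung steel clip, 96 mm long, 18 high, 55 to 100 g, lying on its side: it opens in the horizontal plane. Origin: underside of the pivot pin. +x: to the two jaws (tips at x = 43 mm); -x: the two flat handles (x = -10 to -53), apart at rest: 49 mm wide in y over clip_grip, 58 at the ends. Squeezed fully they lie parallel, 26 mm over their outsides, against a stop.
- clip_grip (a point): Middle of the handles, 36 mm behind the pivot, at half height (9 mm above the clip's underside): squeeze here along the clip's y. Takes about 6 N to start and 14 N to squeeze fully; grip with 25 to 40 N.
- clip_jaw (a point): Point midway between the brass jaw pads, 36 mm ahead of the pivot (72 mm ahead of clip_grip), at half height. Pads 14 mm long (x), 16 high; fully squeezed, the gap is 18 mm at their rear, 24 at the tips. The tongue can go 29 mm past the tips. Released, they shut, or bite the tongue with about 8 N.
- clip_left (a joint): Opening of the clip's left jaw (the right one moves alike): 0 closed, 0.29 rad fully squeezed, about 0.065 rad when it bites the tongue.
- cover (a joint): Angle of the cover: 0 shut, grows as it is lifted (0.698 rad = 40 degrees), up to 1.5 rad. A spring and its weight always pull it shut: about 2.7 N at the pull when shut, 4 N at 40 degrees.
- pull (a point): Grip point in the middle of the cover's black pull, a block 26 mm wide (y) and 12 mm thick that sticks out 32 mm ahead of the box front; the point is 18 mm ahead of the front, 70 mm above the desk when shut. Free on both sides and below, so it can be pinched from above across its width; it may turn between the pads as the cover rises.
- cover_hinge (a point): Point on the hinge axis, on the top back edge of the box (66 mm above the desk), straight behind the pull: 178 mm behind it and 4 mm lower when the cover is shut. The hinge axis runs along the box's y.
- amber_bottle: Brown bottle, 50 mm wide, 87 mm high, bystander. Origin: centre of its underside.
- nozzle: Small metal nozzle, 30 mm wide, 34 mm high, bystander. Origin: centre of its underside.
- battery_cell: Battery lying on the desk, 50 x 15 x 15 mm, bystander. Origin: centre of its underside.

How it is judged:
By the outcome, as a careful person would: the job done as asked, in the order asked, and still so for the second after the job is handed in, while the arm keeps its last pose, push and grip.
It also fails if it takes over 58 s, if anything falls off the work surface, if the arm or the gripper's body presses on something with over 40 N, if the wrist force passes 120 N, or if a joint passes its speed limit or range.

## Working session

There is one attempt and no reset: what is moved stays moved. The work goes in short steps, Python scripts to look and compute and a tool call to move; the robot and the scene stay as the last step left them, time stands still between calls to the robot, and variables do not carry over. Pictures are saved under pics/ and viewed, at most 10 in all, crops included, and the job is handed in when it is done.

Besides the shell and the picture viewer there is one more tool, called after "Emit:" in YAML: its name, and indented under it one key for each argument. play_rows: Moves the arm, as the interface text tells. Its arguments: {"type":"object","properties":{"increments":{"type":"string"},"grip_force":{"type":"number"}},"required":["increments"]}

```bash
mkdir -p pics; ls
python3 - <<'E'
from bench import *
import cv2, numpy as np
s=read_state(); print({k:np.round(v,3) for k,v in s.items()})
for n in ("top","side"):
    c=camera(n); cv2.imwrite(f"pics/{n}0.png",c["color"][:,:,::-1]); np.save(f"pics/{n}0.npy",c,allow_pickle=True)
    print(n,c["fx"],c["fy"],c["cx"],c["cy"],c["k1"],np.round(c["camera_from_world"],4).tolist())
E
```

```text
pics
{'time': np.float64(0.0), 'joint_positions': array([-1.323,  0.333, -0.065,  1.461,  0.022,  1.35 , -0.088]), 'joint_vel': array([-0.   ,  0.   ,  0.   ,  0.002,  0.001, -0.   , -0.001]), 'joint_torque': array([ 0.0000e+00, -6.2325e+01,  2.5000e-02, -3.8990e+01, -6.1000e-02,
        4.0000e-02,  0.0000e+00]), 'ee_pos': array([0.167, 0.602, 0.222]), 'eef_rot': array([ 0.135,  0.991, -0.001, -0.   ]), 'ft_force': array([ 0.637,  0.125, -0.248]), 'torque': array([-0.029,  0.01 ,  0.001]), 'grip_force': np.float64(0.0), 'width': np.float64(0.087)}
top 390.376115920018 390.376115920018 278.8261962683762 206.67723735551186 0.030899863855919266 [[-0.0036, -1.0, -0.0024, -0.0157], [-0.9752, 0.004, -0.2213, 0.5861], [0.2213, 0.0016, -0.9752, 0.8015], [0.0, 0.0, 0.0, 1.0]]
side 475.2854979156447 475.2854979156447 281.75100964994493 213.42910818221264 -0.0702663428369144 [[-0.9836, -0.1802, -0.0107, 0.5821], [-0.0605, 0.3848, -0.921, 0.1143], [0.1701, -0.9053, -0.3893, 0.8806], [0.0, 0.0, 0.0, 1.0]]
```

View pics/top0.png

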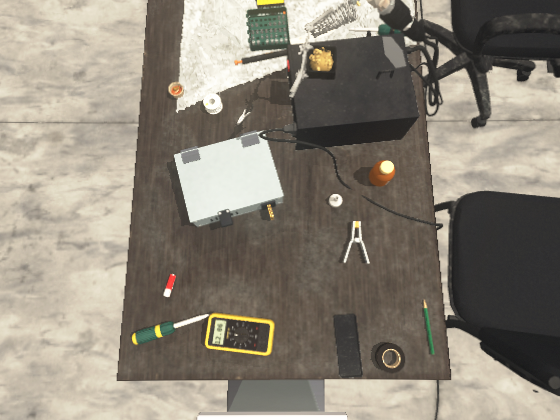

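View pics/side0.png

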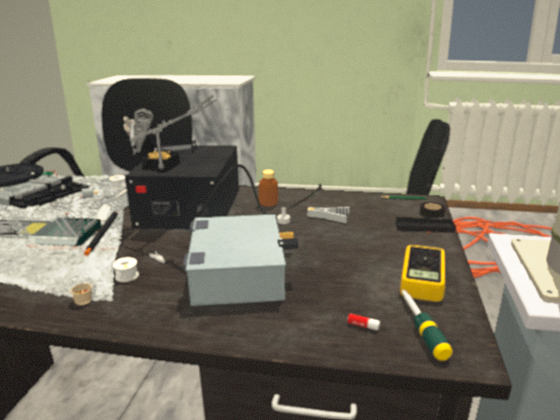

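The top view shows the box top at about (230,178), the pull at (225,216), the tongue at (269,211), and the clip with its jaws at (357,225) and handle ends at (346,262) and (368,262). It also shows the bottle at (381,173), the nozzle at (335,200) and the battery at (169,285). The side view agrees with this.

```bash
cat > h.py <<'E'
import numpy as np, cv2
from scipy.spatial.transform import Rotation as R
def K(c): return np.array([[c["fx"],0,c["cx"]],[0,c["fy"],c["cy"]],[0,0,1]])
D=lambda c: np.array([c["k1"],0,0,0.])
def wfc(c,s=None):
    if "mount" in c:
        T=np.eye(4);T[:3,:3]=R.from_quat(s["eef_rot"]).as_matrix();T[:3,3]=s["ee_pos"]
        return T@np.array(c["mount"])
    return np.linalg.inv(c["camera_from_world"])
def cast(c,px,z,s=None):
    """pixels -> world points on plane z"""
    p=cv2.undistortPoints(np.array(px,float).reshape(-1,1,2),K(c),D(c)).reshape(-1,2)
    M=wfc(c,s); d=np.c_[p,np.ones(len(p))]@M[:3,:3].T; o=M[:3,3]
    return o+d*((z-o[2])/d[:,2])[:,None]
def proj(c,P,s=None):
    M=np.linalg.inv(wfc(c,s))
    return cv2.projectPoints(np.array(P,float).reshape(-1,1,3),cv2.Rodrigues(M[:3,:3])[0],M[:3,3],K(c),D(c))[0].reshape(-1,2)
E
python3 - <<'E'
from h import *
c=np.load("pics/top0.npy",allow_pickle=True).item(); im=c["color"]; hsv=cv2.cvtColor(im,cv2.COLOR_RGB2HSV)
def big(mask,roi):
    m=np.zeros(mask.shape,np.uint8); x0,y0,x1,y1=roi; m[y0:y1,x0:x1]=mask[y0:y1,x0:x1]
    cs=cv2.findContours(m,cv2.RETR_EXTERNAL,cv2.CHAIN_APPROX_NONE)[0]; return max(cs,key=cv2.contourArea)
v=hsv[...,2]; sat=hsv[...,1]
b=big(((v>120)).astype(np.uint8),(160,125,295,235))
r=cv2.minAreaRect(b); q=cv2.approxPolyDP(b,6,True).reshape(-1,2); print("box",r,q.tolist()); print(np.round(cast(c,q,.071),4).tolist())
w=cast(c,b.reshape(-1,2),.071)[:,:2]; rr=cv2.minAreaRect((w*1000).astype(np.float32)); print("rect mm",rr)
k=big(((v>110)).astype(np.uint8),(335,215,380,270)); w=cast(c,k.reshape(-1,2),.015)[:,:2]
print("clip rect mm",cv2.minAreaRect((w*1000).astype(np.float32)), cv2.contourArea(k)); 
t=big(((sat>120)&(v>110)).astype(np.uint8),(258,198,282,226)); print("tongue px",cv2.boundingRect(t)); w=cast(c,t.reshape(-1,2),.044)[:,:2];print(cv2.minAreaRect((w*1000).astype(np.float32)))
for n,p,z in (("bottle",(385,166),.087),("nozzle",(335,200),.034),("clipjaw",(357,223),.018),("h1",(346,262),.018),("h2",(368,262),.018),("batt",(169,285),.015),("screwdr",(208,316),.01)): print(n,np.round(cast(c,[p],z)[0],3))
cv2.imwrite("pics/crop0.png",cv2.resize(im[120:280,160:400,::-1],None,fx=3.2,fy=3.2,interpolation=cv2.INTER_CUBIC))
E
```

```text
box ((228.17691040039062, 177.3153839111328), (77.88274383544922, 98.05506896972656), 74.74488067626953) [[263, 130], [174, 154], [190, 222], [282, 202], [267, 140], [258, 135]]
[[0.7664, 0.0179, 0.071], [0.7085, 0.2198, 0.071], [0.5513, 0.1763, 0.071], [0.5954, -0.025, 0.071], [0.7418, 0.0086, 0.071], [0.7541, 0.0294, 0.071]]
rect mm ((655.1115112304688, 95.08282470703125), (182.65394592285156, 215.3589324951172), 15.926714897155762)
clip rect mm ((514.6783447265625, -195.12136840820312), (58.99141311645508, 96.62599182128906), 87.3995132446289) 314.0
tongue px (267, 204, 6, 16)
((579.6572265625, 1.8853874206542969), (35.50072479248047, 7.7279486656188965), 13.852309226989746)
bottle [ 0.672 -0.253  0.087]
nozzle [ 0.608 -0.148  0.034]
clipjaw [ 0.557 -0.199  0.018]
h1 [ 0.467 -0.17   0.018]
h2 [ 0.467 -0.22   0.018]
batt [0.418 0.229 0.015]
screwdr [0.35 0.14 0.01]
```

View pics/crop0.png

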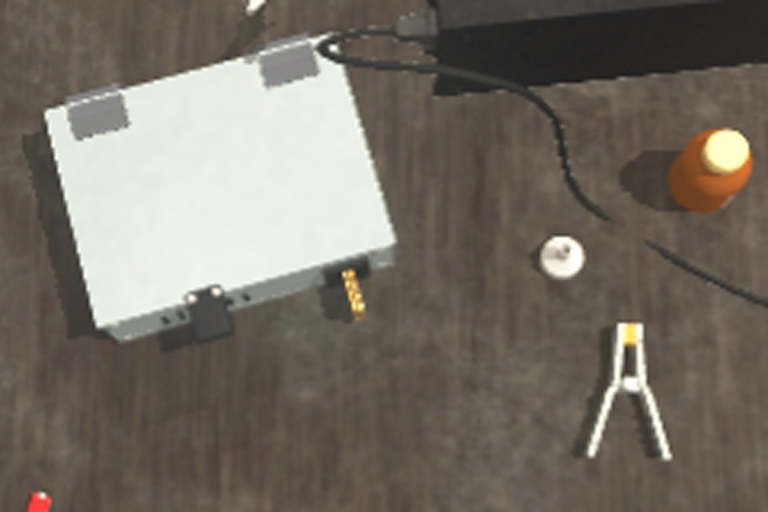

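The crop shows the clip with its jaws pointing away from the robot (crop 630,330), the brass tongue (355,295) and the black pull (210,312). The measured sizes match the given ones: clip about 97 x 59 mm, cover 215 mm wide, tongue 35 mm. I'm moving in now and will refine with the wrist camera.

Emit:
play_rows:
  increments: "-0 0 -0.22 -0.367 -0.264 0.0 1;0 0 -0.22 -0.367 -0.264 0.0 1;0 0 -0.22 -0.367 -0.264 0.0 1;0 0 -0.22 -0.367 -0.264 0.0 1;0 0 -0.22 -0.367 -0.264 0.0 1;0 0 -0.22 -0.367 -0.264 0.0 1;0 0 -0.22 -0.367 -0.264 0.0 1;0 0 -0.22 -0.367 -0.264 0.0 1"

```text
time: 0.9
ee_pos: [0.4184, 0.2884, 0.2225]
eef_rot: [0.025, 1.0, 0.0, -0.0]
ft_force: [0.9, 0.2, 0.1]
width: 0.0869
grip_force: 0.0
```

```bash
cat >> h.py <<'E'
def plan(s,pos,yaw,pitch=0.):
    """increment to TCP pos, tool z down, tool y at yaw deg about world z (then pitched about tool y, deg)"""
    a=np.radians(yaw); y=np.array([np.cos(a),np.sin(a),0]); z=np.array([0,0,-1.]); x=np.cross(y,z)
    Rt=R.from_matrix(np.c_[x,y,z])*R.from_euler('y',pitch,degrees=True)
    R0=R.from_quat(s["eef_rot"])
    print("inc",np.round((R0.inv()*Rt).as_rotvec(),4),np.round(R0.inv().apply(np.array(pos)-s["ee_pos"]),4))
def brief(s):
    M=R.from_quat(s["eef_rot"]).as_matrix()
    print("t",round(float(s["time"]),2),"pos",np.round(s["ee_pos"],4),"yaw",round(float(np.degrees(np.arctan2(M[1,1],M[0,1]))),2),"z",np.round(M[:,2],3),"F",np.round(s["ft_force"],1),"w",round(float(s["width"]),4),"g",round(float(s["grip_force"]),1),"q",np.round(s["joint_positions"],2))
E
python3 - <<'E'
from h import *; from bench import *
s=read_state(); brief(s)
plan(s,[.43,-.06,.26],90)
c=camera("wrist"); print(np.round(c["mount"],3).tolist(),c["fx"],c["k1"])
E
```

```text
t 0.9 pos [0.4184 0.2884 0.2225] yaw 87.1 z [-0.  0. -1.] F [0.9 0.2 0.1] w 0.0869 g 0.0 q [-0.86  0.07  0.17  1.77 -0.01  1.3   0.84]
inc [ 0.0002 -0.0001 -0.0507] [-0.0293 -0.3473 -0.0376]
[[-0.0, -0.959, -0.285, 0.077], [1.0, -0.0, 0.001, 0.001], [-0.001, -0.285, 0.959, -0.162], [0.0, 0.0, 0.0, 1.0]] 347.7125299717275 0.009234894996423776
```

Emit:
play_rows:
  increments: "0 0 -0.05 -0.069 -0.335 0.07 1;0 0 -0.05 -0.069 -0.335 0.07 1;0 0 -0.05 -0.069 -0.335 0.07 1;0 0 -0.05 -0.069 -0.335 0.07 1;0 0 -0.05 -0.069 -0.335 0.07 1;0 0 -0.05 -0.069 -0.335 0.07 1;0 0 -0.05 -0.069 -0.335 0.07 1;0 0 -0.05 -0.069 -0.335 0.07 1"

```text
time: 1.75
ee_pos: [0.4687, -0.0541, 0.1515]
eef_rot: [0.005, 1.0, -0.001, -0.001]
ft_force: [-0.3, 1.2, 1.0]
width: 0.087
grip_force: 0.0
```

Run:
```python
from h import *; from bench import *
s=read_state(); brief(s)
c=camera("wrist"); np.save("pics/w1.npy",(c,s),allow_pickle=True)
cv2.imwrite("pics/w1.png",cv2.resize(c["color"][:,:,::-1],(800,600),interpolation=cv2.INTER_CUBIC))
```

```text
t 1.75 pos [ 0.4687 -0.0541  0.1515] yaw 89.46 z [-0.001 -0.002 -1.   ] F [-0.3  1.2  1. ] w 0.087 g 0.0 q [-0.49  0.04  0.52  1.97 -0.02  1.14  1.6 ]
```

View pics/w1.png

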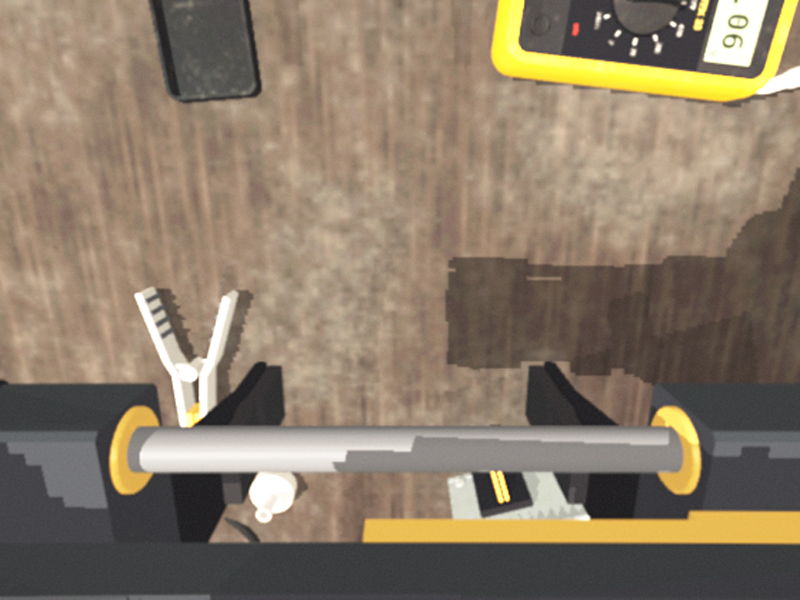

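The wrist view is upside down, with image-down pointing forward. It shows the clip handles at about (147,292) and (232,292), the pivot at (187,372), the nozzle at (272,492), and the tongue behind the rod at (498,487). I'll measure the clip from here, then move over the box front to see the tongue and pull clearly.

Run:
```python
from h import *
c,s=np.load("pics/w1.npy",allow_pickle=True)
P=lambda l,z: np.round(cast(c,np.array(l)*.7,z,s),4)
print(P([(147,292),(232,292),(187,372)],.018).tolist())
hsv=cv2.cvtColor(c["color"],cv2.COLOR_RGB2HSV); m=((hsv[...,2]>150)&(hsv[...,1]<60)).astype(np.uint8)
r=np.zeros_like(m); r[195:300,85:175]=m[195:300,85:175]; k=max(cv2.findContours(r,cv2.RETR_EXTERNAL,cv2.CHAIN_APPROX_NONE)[0],key=cv2.contourArea).reshape(-1,2)
w=cast(c,k,.018,s)
for x in (.47,.475,.48,.485,.49,.5,.51,.52):
    b=w[abs(w[:,0]-x)<.0015,1]; print(x,np.round([b.min(),b.max(),(b.min()+b.max())/2],4) if len(b) else None)
print(w[:,0].min())
plan(s,[.61,.03,.16],104)
```

```text
[[0.4669, -0.2114, 0.018], [0.4673, -0.1594, 0.018], [0.5202, -0.194, 0.018]]
0.47 [-0.2197 -0.1564 -0.188 ]
0.475 [-0.2186 -0.1587 -0.1887]
0.48 [-0.2176 -0.1601 -0.1889]
0.485 [-0.216  -0.1616 -0.1888]
0.49 [-0.215  -0.1639 -0.1894]
0.5 [-0.2127 -0.1667 -0.1897]
0.51 [-0.2106 -0.1706 -0.1906]
0.52 [-0.2065 -0.1754 -0.191 ]
0.46382593077040835
inc [-0.0018 -0.0017 -0.2537] [-0.1405  0.0854 -0.0089]
```

Emit:
play_rows:
  increments: "0 0 -0.2 -0.14 0.084 -0.01 1;0 0 -0.25 -0.14 0.084 -0.01 1;0 0 -0.25 -0.14 0.084 -0.01 1;0 0 -0.25 -0.14 0.084 -0.01 1;0 0 -0.25 -0.14 0.084 -0.01 1;0 0 -0.25 -0.14 0.084 -0.01 1"

```text
time: 2.4
ee_pos: [0.6088, 0.0364, 0.1621]
eef_rot: [-0.125, 0.992, -0.0, -0.001]
ft_force: [-0.1, -0.3, -0.2]
width: 0.087
grip_force: 0.0
```

Run:
```python
from h import *; from bench import *
s=read_state(); brief(s)
c=camera("wrist"); np.save("pics/w2.npy",(c,s),allow_pickle=True)
cv2.imwrite("pics/w2.png",cv2.resize(c["color"][:,:,::-1],(800,600),interpolation=cv2.INTER_CUBIC))
```

```text
t 2.4 pos [0.6088 0.0364 0.1621] yaw 104.31 z [-0.001 -0.    -1.   ] F [-0.1 -0.3 -0.2] w 0.087 g 0.0 q [-0.51  0.36  0.47  1.61 -0.17  1.22  1.81]
```

View pics/w2.png

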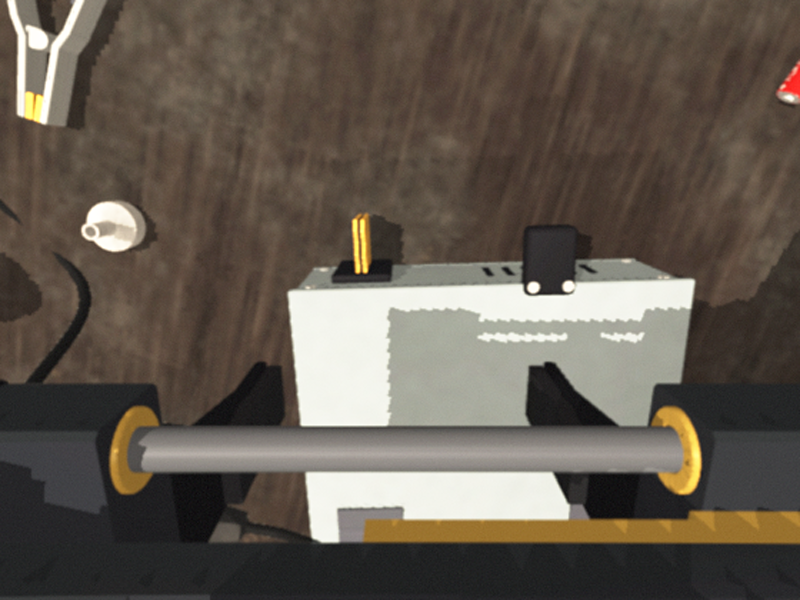

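The wrist view is clear: tongue at (361,213–272), pull at (525–577, 227–293), cover front edge from (288,291) to (694,279), and clip jaws at (35,120).

Run:
```python
from h import *
c,s=np.load("pics/w2.npy",allow_pickle=True)
P=lambda l,z: np.round(cast(c,np.array(l)*.7,z,s),4)
e=P([(288,291),(694,279)],.071); d=e[1]-e[0]; yaw=np.degrees(np.arctan2(-d[0],d[1])); print("front edge",e.tolist(),"len",np.linalg.norm(d),"yaw",yaw)
sd=P([(288,291),(311,540)],.071); d2=sd[1]-sd[0]; print("side yaw",np.degrees(np.arctan2(d2[1],d2[0])))
print("pull top corners z.076",P([(525,227),(577,227),(524,293),(577,293)],.076).tolist())
print("tongue free/ root z.044",P([(361,213),(362,272)],.044).tolist(), "clip tips",P([(33,122)],.018).tolist(), "pivot",P([(37,38)],.02))
hsv=cv2.cvtColor(c["color"],cv2.COLOR_RGB2HSV); m=((hsv[...,2]>120)&(hsv[...,1]>120)).astype(np.uint8)
r=np.zeros_like(m); r[140:200,235:275]=m[140:200,235:275]; ys,xs=np.nonzero(r)
for y in range(ys.min(),ys.max()+1,4): print(y,xs[ys==y].min(),xs[ys==y].max(),end="; ")
# box model prediction from front edge
for a in (yaw,):
    a=np.radians(a); bx=np.array([np.cos(a),np.sin(a)]); by=np.array([-np.sin(a),np.cos(a)]); f=(e[0]+e[1])[:2]/2
    print("\nmodel: tongue free",f-.07*by-.035*bx,"pull",f+.03*by-.018*bx,"bx",bx)
```

```text
front edge [[0.6125, -0.0254, 0.071], [0.554, 0.1783, 0.071]] len 0.21193381042202775 yaw 16.023379608666993
side yaw 15.666028184283137
pull top corners z.076 [[0.5496, 0.0834, 0.076], [0.5433, 0.1084, 0.076], [0.5819, 0.0935, 0.076], [0.5752, 0.12, 0.076]]
tongue free/ root z.044 [[0.5667, 0.0012, 0.044], [0.5992, 0.0092, 0.044]] clip tips [[0.5662, -0.1942, 0.018]] pivot [[ 0.5216 -0.1923  0.02  ]]
149 251 257; 153 247 257; 157 246 257; 161 246 258; 165 247 258; 169 247 258; 173 247 258; 177 247 258; 181 248 258; 185 248 257; 189 248 257; 
model: tongue free [ 5.68931850e-01 -4.91475112e-04] pull [0.55766843 0.10031594] bx [0.96114914 0.27602958]
```

Run:
```python
from h import *; from bench import *
plan(read_state(),[.485,-.191,.08],87.5)
```

```text
inc [ 1.000e-04 -9.000e-04  2.924e-01] [ 0.1755 -0.1894  0.0825]
```

Emit:
play_rows:
  increments: "0 0 0.292 0.1755 -0.1894 0.08 1;0 0 0.292 0.1755 -0.1894 0.08 1;0 0 0.292 0.1755 -0.1894 0.08 1;0 0 0.292 0.1755 -0.1894 0.08 1;0 0 0.292 0.1755 -0.1894 0.08 1;0 0 0.292 0.1755 -0.1894 0.08 1;0 0 0.292 0.1755 -0.1894 0.08 1;0 0 0.292 0.1755 -0.1894 0.08 1"

```text
time: 3.25
ee_pos: [0.4857, -0.1905, 0.0829]
eef_rot: [0.022, 1.0, 0.001, 0.0]
ft_force: [0.6, 0.1, 0.2]
width: 0.087
grip_force: 0.0
```

Run:
```python
from h import *; from bench import *
s=read_state(); brief(s); plan(s,[.485,-.191,.003],87.5)
c=camera("wrist"); np.save("pics/w3.npy",(c,s),allow_pickle=True)
cv2.imwrite("pics/w3.png",c["color"][:,:,::-1])
print(proj(c,[[.485,-.191,.018],[.521,-.193,.018],[.565,-.195,.018]],s))
```

```text
t 3.25 pos [ 0.4857 -0.1905  0.0829] yaw 87.48 z [ 0.001  0.001 -1.   ] F [0.6 0.1 0.2] w 0.087 g 0.0 q [-0.26  0.26  0.63  1.92 -0.18  1.01  1.97]
inc [ 0.0012  0.0007 -0.0004] [ 0.0008 -0.0007  0.0799]
[[281.05360904 228.68969389]
 [280.57021607 276.39658534]
 [280.6194853  329.66617689]]
```

View pics/w3.png

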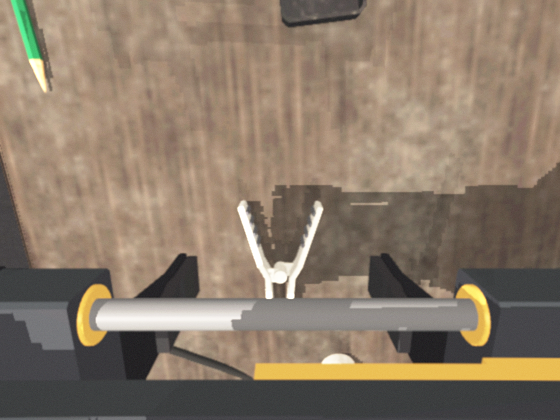

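The clip is centred between the fingers, with its handle ends at (243,205) and (320,205) and its pivot at (279,276), exactly where predicted. I'm descending now and squeezing at 32 N.

Emit:
play_rows:
  increments: "0 0 0 0 0 0.04 1;0 0 0 0 0 0.07 1;0 0 0 0 0 0.078 1;0 0 0 0 0 0.078 1;0 0 0 0 0 0.078 0;0 0 0 0 0 0.078 0;0 0 0 0 0 0.078 0;0 0 0 0 0 0.078 0"
  grip_force: 32

```text
time: 4.1
ee_pos: [0.4867, -0.1907, 0.0052]
eef_rot: [0.021, 1.0, 0.0, 0.001]
ft_force: [0.2, 0.2, -1.2]
width: 0.0627
grip_force: 0.0
```

Emit:
play_rows:
  increments: "0 0 0 0 0 0 0;0 0 0 0 0 0 0;0 0 0 0 0 0 0;0 0 0 0 0 0 0"

```text
time: 4.5
ee_pos: [0.4863, -0.1909, 0.0048]
eef_rot: [0.021, 1.0, 0.0, 0.0]
ft_force: [-1.5, -1.1, 6.5]
width: 0.031
grip_force: 10.9
```

Emit:
play_rows:
  increments: "0 0 0 0 0 0 0;0 0 0 0 0 0 0;0 0 0 0 0 0 0;0 0 0 0 0 0 0"

```text
time: 4.9
ee_pos: [0.4864, -0.1911, 0.0048]
eef_rot: [0.022, 1.0, -0.0, 0.0]
ft_force: [-1.4, -0.5, 5.6]
width: 0.0251
grip_force: 31.4
```

Run:
```python
from h import *; from bench import *
s=read_state(); brief(s)
c=camera("wrist"); np.save("pics/w4.npy",(c,s),allow_pickle=True)
cv2.imwrite("pics/w4.png",c["color"][:,:,::-1])
a=np.radians(15.8); bx=np.array([np.cos(a),np.sin(a)])
t=np.array([.5675,.0005]); print("start -85", t-.095*bx, "final", t-.059*bx)
plan(s,[*(t-.100*bx),.05],105.8)
```

```text
t 4.9 pos [ 0.4864 -0.1911  0.0048] yaw 87.53 z [ 0.001 -0.    -1.   ] F [-1.4 -0.5  5.6] w 0.0251 g 31.4 q [-0.21  0.39  0.58  1.97 -0.28  0.86  2.05]
start -85 [ 0.47608929 -0.02536662] final [ 0.51072914 -0.01556453]
inc [-0.0004  0.0006 -0.3189] [ 0.0222  0.1635 -0.0453]
```

View pics/w4.png

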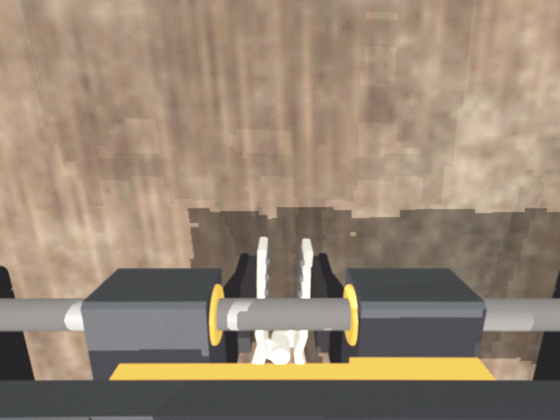

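The clip is fully squeezed: width 25 mm at 31 N, handles parallel, ends near row 240 and pivot at (281,356).

Emit:
play_rows:
  increments: "0 0 0 0 0 -0.02 0;0 0 0 0 0 -0.045 0;0 0 -0.08 0.01 0.03 -0.045 0;0 0 -0.16 0.022 0.07 -0.045 0;0 0 -0.24 0.022 0.11 -0.045 0;0 0 -0.318 0.022 0.15 -0.045 0;0 0 -0.318 0.022 0.1635 -0.045 0;0 0 -0.318 0.022 0.1635 -0.045 0"

```text
time: 5.75
ee_pos: [0.4711, -0.0238, 0.0493]
eef_rot: [-0.139, 0.99, 0.0, -0.0]
ft_force: [-0.1, -0.1, -0.9]
width: 0.0251
grip_force: 31.3
```

Run:
```python
from h import *; from bench import *
c,s=np.load("pics/w4.npy",allow_pickle=True)
e=cast(c,[(264,240),(307,240),(281,356)],.018,s); print(np.round(e,4).tolist())
s=read_state(); brief(s)
c=camera("wrist"); cs=camera("side"); ct=camera("top"); np.save("pics/w5.npy",(c,s,cs,ct),allow_pickle=True)
a=[cv2.resize(x[:,:,::-1],None,fx=k,fy=k,interpolation=cv2.INTER_CUBIC) for x,k in ((cs["color"][180:300,180:360],2.2),(ct["color"][165:285,190:370],2.2))]
cv2.imwrite("pics/v5.png",np.hstack(a))
a=np.radians(15.8); bx=np.array([np.cos(a),np.sin(a)]); t=np.array([.5675,.0005])
plan(s,[*(t-.1*bx),.05],105.8)
```

```text
[[0.4645, -0.1981, 0.018], [0.4654, -0.1786, 0.018], [0.5272, -0.1932, 0.018]]
t 5.75 pos [ 0.4711 -0.0238  0.0493] yaw 106.01 z [-0.     0.001 -1.   ] F [-0.1 -0.1 -0.9] w 0.0251 g 31.3 q [-0.49  0.19  0.49  2.07 -0.11  0.91  1.9 ]
inc [ 0.0009 -0.      0.0037] [ 0.0007 -0.0029 -0.0007]
```

View pics/v5.png

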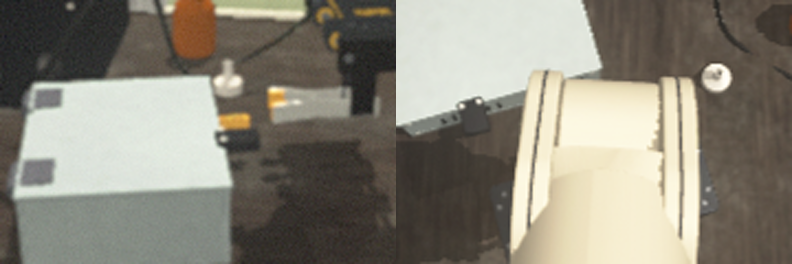

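The side view shows the clip held level, with its tips at crop (268,100), and the tongue's top front at crop (250,115), so the clip is higher and in front of it. I'll measure both from the side camera.

Run:
```python
from h import *
c,s,cs,ct=np.load("pics/w5.npy",allow_pickle=True)
a=np.radians(16); bx=np.array([np.cos(a),np.sin(a),0]); n=np.array([-np.sin(a),np.cos(a),0])
M=wfc(cs); o=M[:3,3]
def plane(px,p0):
    p=cv2.undistortPoints(np.array(px,float).reshape(-1,1,2),K(cs),D(cs)).reshape(-1,2)
    d=np.c_[p,np.ones(len(p))]@M[:3,:3].T
    return o+d*((n@(p0-o))/(d@n))[:,None]
q=lambda l: np.array(l)/2.2+180
tip=plane(q([(268,88),(268,118),(285,88),(345,88)]),s["ee_pos"]); print("tip",np.round(tip,4).tolist(),"ahead of TCP",np.round((tip-s["ee_pos"])@bx,4))
hsv=cv2.cvtColor(cs["color"],cv2.COLOR_RGB2HSV); m=((hsv[...,2]>130)&(hsv[...,1]>120)).astype(np.uint8)
ys,xs=np.nonzero(m[220:245,275:325]);
for y in np.unique(ys): print(y+220,xs[ys==y]+275)
t=np.array([.5675,.0005,0]); tp=plane(q([(250,114),(250,127)]),t); print("tongue",np.round(tp,4).tolist(), "along",np.round((tp-t)@bx,4))
```

```text
tip [[0.5505, -0.001, 0.0733], [0.5504, -0.0011, 0.0432], [0.5356, -0.0053, 0.0725], [0.4823, -0.0206, 0.0695]] ahead of TCP [0.0826 0.0824 0.0671 0.0116]
222 [301 302 303 304 305 306 307 308]
223 [302 303 304 305 306 307 308]
224 [302 303 304 305 306 307 308]
225 [302 303 304 305 306 307 308]
226 [302 303 304 305]
227 [302 303]
228 [302 303]
229 [302]
231 [286 290 291]
232 [280 281 282 283 284 285 286 287 288 289 290 291 292 293]
233 [280 281 282 283 284 285 286 287 288 289 290 291 292 293]
234 [280 281 282 283 284 285 286 287 288 289 290 291 292 293]
235 [280 281 282 283 284 285 286 287 288 289 290 291 292 293]
236 [281 282 283 284 285 286 287 288 289 290 291 292 293]
237 [282 283 284 285 286 287 288 289 290 291 292]
238 [283 284 285 286 287 288 289 290]
tongue [[0.5669, 0.0003, 0.0467], [0.5669, 0.0003, 0.0335]] along [-0.0007 -0.0007]
```

Emit:
play_rows:
  increments: "0 0 0 0 -0.003 0.015 0;0 0 0 0 -0.003 0.03 0;0 0 0 0 -0.003 0.03 0;0 0 0 -0.008 -0.003 0.03 0;0 0 0 -0.015 -0.003 0.03 0;0 0 0 -0.015 -0.003 0.03 0"

```text
time: 6.5
ee_pos: [0.4882, -0.0249, 0.0203]
eef_rot: [-0.137, 0.991, -0.0, 0.001]
ft_force: [0.4, -0.5, -0.6]
width: 0.0254
grip_force: 31.3
```

Run:
```python
from h import *; from bench import *
s=read_state(); brief(s)
c=camera("wrist"); cs=camera("side"); np.save("pics/w6.npy",(c,s,cs),allow_pickle=True)
a=[cv2.resize(x[:,:,::-1],None,fx=k,fy=k,interpolation=cv2.INTER_CUBIC) for x,k in ((cs["color"][200:270,250:350],4),(c["color"][230:300,0:1],1))]
cv2.imwrite("pics/v6.png",np.vstack([a[0],cv2.resize(c["color"][320:390,230:330,::-1],None,fx=4,fy=4)]))
a=np.radians(16); bx=np.array([np.cos(a),np.sin(a),0]);n=np.array([-bx[1],bx[0],0]); d=np.array([.5675,.0005,0])-s["ee_pos"]; print("along",d@bx,"lat",d@n)
```

```text
t 6.5 pos [ 0.4882 -0.0249  0.0203] yaw 105.79 z [ 0.002  0.    -1.   ] F [ 0.4 -0.5 -0.6] w 0.0254 g 31.3 q [-0.47  0.28  0.48  2.04 -0.17  0.86  1.95]
along 0.08320429062256643 lat 0.0025342394498737222
```

View pics/v6.png

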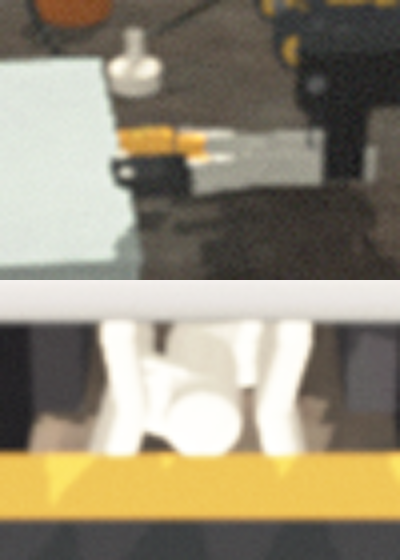

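Emit:
play_rows:
  increments: "0 0 0 0 0.0025 0 0;0 0 0 -0.005 0.0025 0 0;0 0 0 -0.010 0.0025 0 0;0 0 0 -0.014 0.0025 0 0;0 0 0 -0.014 0.0025 0 0"

```text
time: 7.1
ee_pos: [0.4999, -0.0188, 0.0196]
eef_rot: [-0.137, 0.991, -0.0, 0.0]
ft_force: [0.1, -1.0, -1.2]
width: 0.0254
grip_force: 31.3
```

```bash
cat >> h.py <<'E'
def tong(s):
    a=np.radians(15.9); bx=np.array([np.cos(a),np.sin(a),0]);n=np.array([-bx[1],bx[0],0]); d=np.array([.5675,.0005,0])-s["ee_pos"]; print("along",round(d@bx,4),"lat",round(d@n,4))
E
python3 - <<'E'
from h import *; from bench import *
s=read_state(); brief(s); tong(s)
E
```

```text
t 7.1 pos [ 0.4999 -0.0188  0.0196] yaw 105.79 z [ 0. -0. -1.] F [ 0.1 -1.  -1.2] w 0.0254 g 31.3 q [-0.47  0.3   0.47  2.02 -0.18  0.86  1.94]
along 0.0703 lat 0.0
```

Emit:
play_rows:
  increments: "0 0 0 -0.004 0 0 0;0 0 0 -0.008 0 0 0;0 0 0 -0.012 0 0 0;0 0 0 -0.012 0 0 0;0 0 0 -0.012 0 0 0"

```text
time: 7.6
ee_pos: [0.5108, -0.0158, 0.0194]
eef_rot: [-0.137, 0.991, -0.0, -0.0]
ft_force: [0.2, -0.6, -0.9]
width: 0.025
grip_force: 31.3
```

Run:
```python
from h import *; from bench import *
s=read_state(); brief(s); tong(s)
c=camera("wrist"); cs=camera("side"); np.save("pics/w7.npy",(c,s,cs),allow_pickle=True)
```

```text
t 7.6 pos [ 0.5108 -0.0158  0.0194] yaw 105.77 z [-0. -0. -1.] F [ 0.2 -0.6 -0.9] w 0.025 g 31.3 q [-0.47  0.32  0.47  1.99 -0.19  0.87  1.94]
along 0.059 lat 0.0001
```

Emit:
play_rows:
  increments: "0 0 0 0 0 0 0.45;0 0 0 0 0 0 0.45;0 0 0 0 0 0 0.5;0 0 0 0 0 0 0.6;0 0 0 0 0 0 0.9;0 0 0 0 0 0 0.9;0 0 0 0 0 0 0.9;0 0 0 0 0 0 0.9"

```text
time: 8.5
ee_pos: [0.5108, -0.0158, 0.0195]
eef_rot: [-0.137, 0.991, 0.0, 0.0]
ft_force: [0.7, 0.5, 0.2]
width: 0.074
grip_force: 0.0
```

Run:
```python
from h import *; from bench import *
s=read_state(); brief(s); tong(s)
c=camera("wrist"); cs=camera("side"); np.save("pics/w8.npy",(c,s,cs),allow_pickle=True)
cv2.imwrite("pics/v8.png",np.vstack([cv2.resize(cs["color"][200:270,250:350,::-1],None,fx=4,fy=4,interpolation=cv2.INTER_CUBIC),cv2.resize(c["color"][200:400,180:380,::-1],(400,400))[:300]]))
```

```text
t 8.5 pos [ 0.5108 -0.0158  0.0195] yaw 105.76 z [ 0.  0. -1.] F [0.7 0.5 0.2] w 0.074 g 0.0 q [-0.47  0.32  0.47  1.99 -0.19  0.87  1.94]
along 0.059 lat 0.0001
```

View pics/v8.png

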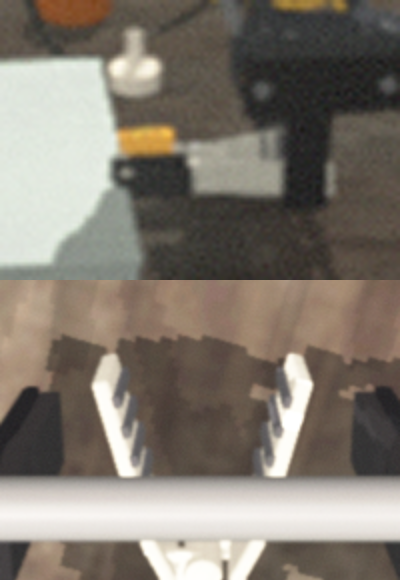

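The hand is clear of the clip, whose handles sit free between the fingers, and the clip stays level on the tongue. I'll lift straight up and check from above.

Emit:
play_rows:
  increments: "0 0 0 0 0 -0.04 1;0 0 0 0 0 -0.09 1;0 0 0 0 0 -0.14 1;0 0 0 -0.05 0.02 -0.14 1;0 0 0 -0.09 0.06 -0.14 1;0 0 0 -0.09 0.06 -0.14 1;0 0 0 -0.09 0.06 -0.14 1"

```text
time: 9.3
ee_pos: [0.5813, 0.0686, 0.1589]
eef_rot: [-0.139, 0.99, -0.0, -0.0]
ft_force: [-0.2, -0.0, -0.3]
width: 0.087
grip_force: 0.0
```

Run:
```python
from h import *; from bench import *
s=read_state(); brief(s)
c=camera("wrist"); np.save("pics/w9.npy",(c,s),allow_pickle=True)
cv2.imwrite("pics/w9.png",cv2.resize(c["color"][:,:,::-1],(800,600),interpolation=cv2.INTER_CUBIC))
a=np.radians(16); bx=np.array([np.cos(a),np.sin(a),0]); p=np.array([.559,.100,.07])
print("predicted pull pt / hinge px(800)",proj(c,[p,[.5675,.0005,.044]],s)/.7)
plan(s,[p[0],p[1],.12],106)
```

```text
t 9.3 pos [0.5813 0.0686 0.1589] yaw 105.97 z [-0.001 -0.    -1.   ] F [-0.2 -0.  -0.3] w 0.087 g 0.0 q [-0.58  0.3   0.46  1.68 -0.14  1.2   1.77]
predicted pull pt / hinge px(800) [[473.6574171  289.88477744]
 [293.63146544 245.17821518]]
inc [-0.     -0.0008 -0.0006] [0.0127 0.0363 0.0389]
```

View pics/w9.png

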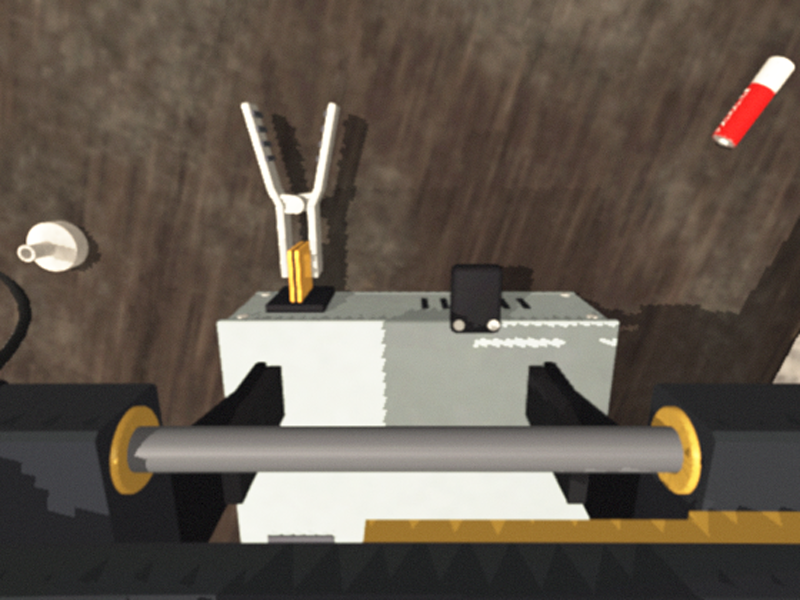

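From above, the clip bites the tongue with its jaws at (300,270) and the tongue about 20 mm in. The cover is shut and the pull spans (451–500, 265–331), within about 1 mm of the prediction. Next I'll pinch the pull.

Emit:
play_rows:
  increments: "0 0 0 0.0157 0.0373 0.03 1;0 0 0 0.0157 0.0373 0.06 1;0 0 0 0.0157 0.0373 0.09 1;0 0 0 0.0157 0.0373 0.103 1;0 0 0 0.0157 0.0373 0.103 1;0 0 0 0.0157 0.0373 0.103 0.6;0 0 0 0.0157 0.0373 0.103 0.4;0 0 0 0.0157 0.0373 0.103 0.4"
  grip_force: 30

```text
time: 10.15
ee_pos: [0.5567, 0.0981, 0.0578]
eef_rot: [-0.137, 0.991, 0.0, 0.001]
ft_force: [-0.1, -0.1, -0.3]
width: 0.0702
grip_force: 0.0
```

Run:
```python
from h import *; from bench import *
s=read_state(); brief(s); plan(s,[.556,.1,.056],106)
```

```text
t 10.15 pos [0.5567 0.0981 0.0578] yaw 105.75 z [ 0.002  0.001 -1.   ] F [-0.1 -0.1 -0.3] w 0.0702 g 0.0 q [-0.61  0.37  0.42  1.82 -0.18  0.98  1.73]
inc [ 0.0002  0.002  -0.0043] [0.0001 0.002  0.0018]
```

Emit:
play_rows:
  increments: "0 0 0 0 0.002 0.002 0;0 0 0 0 0.002 0.002 0;0 0 0 0 0.002 0.002 0;0 0 0 0 0.002 0.002 0;0 0 0 0 0.002 0.002 0;0 0 0 0 0.002 0.002 0;0 0 0 0 0.002 0.002 0;0 0 0 0 0.002 0.002 0"
  grip_force: 35

```text
time: 10.95
ee_pos: [0.5554, 0.0996, 0.0545]
eef_rot: [-0.137, 0.991, -0.0, 0.0]
ft_force: [0.4, -2.4, -0.5]
width: 0.0252
grip_force: 35.0
```

Run:
```python
from h import *; from bench import *
s=read_state(); brief(s)
r=np.array([-.181,.004])
for th in (10,20,30,40):
    t=np.radians(th); x=r[0]*np.cos(t)+r[1]*np.sin(t); z=-r[0]*np.sin(t)+r[1]*np.cos(t); print(th,"tool x",round(-(x-r[0]),4),"tool z",round(-(z-r[1]),4))
```

```text
t 10.95 pos [0.5554 0.0996 0.0545] yaw 105.75 z [ 0. -0. -1.] F [ 0.4 -2.4 -0.5] w 0.0252 g 35.0 q [-0.61  0.37  0.42  1.83 -0.18  0.98  1.73]
10 tool x -0.0034 tool z -0.0314
20 tool x -0.0123 tool z -0.0617
30 tool x -0.0262 tool z -0.09
40 tool x -0.0449 tool z -0.1154
```

Emit:
play_rows:
  increments: "0 0 0 -0.001 0 -0.0158 0;0 0 0 -0.0034 0 -0.0314 0;0 0 0 -0.0072 0 -0.0468 0;0 0 0 -0.0123 0 -0.0617 0;0 0 0 -0.0123 0 -0.0617 0;0 0 0 -0.0123 0 -0.0617 0"

```text
time: 11.55
ee_pos: [0.5666, 0.1028, 0.1153]
eef_rot: [-0.137, 0.991, -0.0, -0.001]
ft_force: [-0.0, -4.1, -3.8]
width: 0.0256
grip_force: 35.0
```

Run:
```python
from h import *; from bench import *
brief(read_state())
```

```text
t 11.55 pos [0.5666 0.1028 0.1153] yaw 105.75 z [-0.001 -0.001 -1.   ] F [-0.  -4.1 -3.8] w 0.0256 g 35.0 q [-0.62  0.32  0.44  1.75 -0.15  1.11  1.71]
```

Emit:
play_rows:
  increments: "0 0 0 -0.0065 0 -0.0145 0;0 0 0 -0.0139 0 -0.0283 0;0 0 0 -0.0228 0 -0.0415 0;0 0 0 -0.0326 0 -0.0537 0;0 0 0 -0.0326 0 -0.0537 0;0 0 0 -0.0326 0 -0.0537 0"

```text
time: 12.15
ee_pos: [0.5974, 0.1116, 0.1686]
eef_rot: [-0.137, 0.991, -0.0, -0.001]
ft_force: [-4.1, -4.1, -1.1]
width: 0.0256
grip_force: 35.0
```

Run:
```python
from h import *; from bench import *
s=read_state(); brief(s)
p0=np.array([.5554,.0996,.0545]); d=s["ee_pos"]-p0
a=np.radians(15.9); bx=np.array([np.cos(a),np.sin(a),0]); by=np.array([-bx[1],bx[0],0]); fwd=d@bx; up=d[2]
# grasped body point: rel. to hinge at start
r0=np.array([-.181,.004]); r=r0+[fwd,up]; print("fwd,up",fwd,up,"angle",np.degrees(np.arctan2(r[1],-r[0])-np.arctan2(.004,.181)),"radius",np.hypot(*r))
cs=camera("side"); c=camera("wrist"); np.save("pics/w10.npy",(c,s,cs),allow_pickle=True)
# cover's near (left,+y) front and hinge corners predicted at several angles
f=np.array([.583,.0765,0]); h=f+.16*bx+.105*by+[0,0,.066]
im=cv2.resize(cs["color"][130:310,150:350,::-1],None,fx=3,fy=3,interpolation=cv2.INTER_CUBIC)
for th in (38,40,42):
    t=np.radians(th); u=-np.cos(t)*bx+np.array([0,0,np.sin(t)]); nn=np.sin(t)*bx+np.array([0,0,np.cos(t)])
    P=proj(cs,[h+nn*.005,h+.16*u+.005*nn,h+.16*u+.005*nn-.21*by],None); print(th,np.round(P,1).tolist())
    if th==40: cv2.polylines(im,[np.int32((P-[150,130])*3)],False,(0,0,255),1)
cv2.imwrite("pics/v10.png",im)
```

```text
t 12.15 pos [0.5974 0.1116 0.1686] yaw 105.74 z [-0.002 -0.001 -1.   ] F [-4.1 -4.1 -1.1] w 0.0256 g 35.0 q [-0.62  0.35  0.45  1.6  -0.15  1.23  1.7 ]
fwd,up 0.04373351099088764 0.11406495596300575 angle 39.43331702992187 radius 0.181056407871788
38 [[184.9, 270.0], [260.3, 210.7], [254.5, 170.1]]
40 [[184.9, 270.0], [257.9, 208.3], [252.6, 168.2]]
42 [[184.8, 270.1], [255.4, 206.0], [250.6, 166.2]]
```

View pics/v10.png

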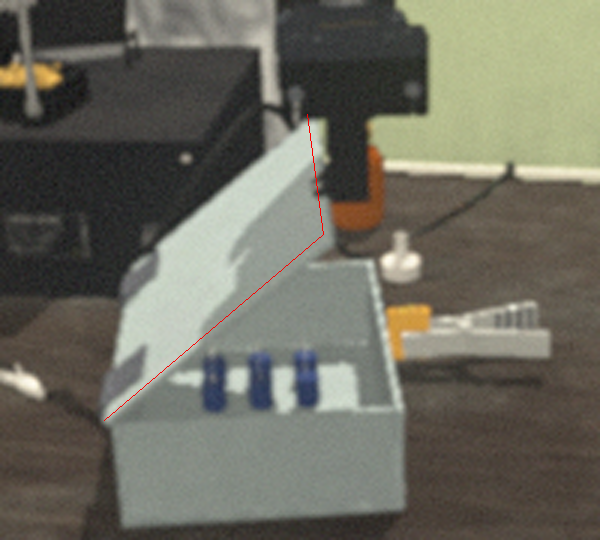

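The cover is about 39.4° open, matching the drawn 40° line closely, the clip is still biting, and the bystanders haven't moved. I'll nudge it up by about 0.8° and hold.

Emit:
play_rows:
  increments: "0 0 0 -0.0016 0 -0.002 0;0 0 0 -0.0016 0 -0.002 0;0 0 0 -0.0016 0 -0.002 0;0 0 0 -0.0016 0 -0.002 0;0 0 0 -0.0016 0 -0.002 0;0 0 0 -0.0016 0 -0.002 0"

```text
time: 12.85
ee_pos: [0.6, 0.1124, 0.1717]
eef_rot: [-0.137, 0.991, -0.0, -0.0]
ft_force: [1.0, -4.9, -6.9]
width: 0.0256
grip_force: 35.0
```

Run:
```python
from h import *; from bench import *
s=read_state(); brief(s)
d=s["ee_pos"]-np.array([.5554,.0996,.0545]); a=np.radians(15.9); bx=np.array([np.cos(a),np.sin(a),0])
for e in (.178,.181,.184):
    r=np.array([-e,.004])+[d@bx,d[2]]; print(e,"angle",np.degrees(np.arctan2(r[1],-r[0])-np.arctan2(.004,e)),"radius",np.hypot(*r))
cs=camera("side"); g=cv2.cvtColor(cs["color"],cv2.COLOR_RGB2GRAY)
old=np.load("pics/w10.npy",allow_pickle=True)[2]["color"]
cv2.imwrite("pics/v11.png",cv2.resize(cs["color"][150:290,180:340,::-1],None,fx=4,fy=4,interpolation=cv2.INTER_CUBIC))
```

```text
t 12.85 pos [0.6    0.1124 0.1717] yaw 105.76 z [-0. -0. -1.] F [ 1.  -4.9 -6.9] w 0.0256 g 35.0 q [-0.62  0.35  0.45  1.59 -0.16  1.24  1.7 ]
0.178 angle 41.36870619017526 radius 0.1788667541536181
0.181 angle 40.746841590704555 radius 0.1810844684215419
0.184 angle 40.13992225723484 radius 0.18332444917570043
```

Run:
```python
from bench import *
print(close_job())
```

```text
the job is handed in; nothing more can be done
None
```

The job is handed in at about 12.9 s: the clip is biting the tongue, and the gripper is holding the cover at about 40.7° open by my measurement; the bottle, nozzle and battery were not touched. I viewed 12 pictures, two over the limit of 10.

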